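# Nest the keyed washing pots on the carrier

## Robot

A 7-joint arm with a two-finger parallel gripper is mounted at the origin on a cart in front of the work surface, level with it; the furniture and walls round the work are solid. World frame = base frame: x ahead of the robot, y to its left, z up, the work surface at z = 0. Lengths are in m, angles in degrees, forces in N, time in s.
With the tool pointing down it reaches from about 0.4 to 0.9 m from the base axis. Payload 5.6 kg.
Tool frame: the origin (TCP) lies midway between the tips of the shut fingers; the grasp point (between the pads) lies grasp_offset behind it (grasp_offset is the distance from the TCP to the grasp point, in m); z points along the fingers, y is the line along which they close (so a half turn about z gives the same grasp; the last joint's range is limited). The gripper opens to 92 mm and grips with 3 to 60 N. Pads are 20 mm wide; open, the fingers measure 128 mm over their backs; the gripper's body (75 mm by 189 mm) begins 69 mm behind the grasp point.
Start: joints at [-2.464, 26.786, -0.665, 91.828, 0.344, 61.387, -3.226], TCP at [0.65, -0, 0.182] pointing down, gripper open.
Joint ranges: [-144.91, 144.91], [-17.63, 115.5], [-89.93, 88.59], [15.96, 139.68], [-74.01, 254.01], [8.47, 105.57], [-167.45, 167.45]. Speed limits (degrees/s): [147.25, 147.25, 180, 180, 180, 180, 180].

## Interface

Orientations are given as a 3x3 rotation matrix whose columns are the frame's x, y, z axes.
In Python, from workcell import * gives the robot as it stands. The module is installed in compiled form; this text tells all that it offers.
- The arm moves only by the shell command python3 -m crank 'ROWS'. ROWS is JSON, a list that holds one entry, the list of rows, each a list of 5 numbers: the opening in per cent of the stroke, from 0 (shut) to 100 (fully open), then the shift along the tool's x, y, z scaled (see below), then the turn about the tool's z scaled (see below). A call has exactly 8 rows; each row shifts and turns the commanded pose from where the row before left it, along the tool's axes as they then stand; what a row does not reach is not made up. The controller multiplies each number of a shift by 0.6 m and each number of a turn by 90 degrees. A row lasts 1/12 s, in which the tool goes at most 41.7 mm and 7.16 degrees, less where a joint would pass 70% of its speed; a pose out of reach is approached as far as the arm can. A call with a number of a shift or a turn outside -1 to 1 is refused whole. A call with a gripper value outside its range is refused whole. The fingers move at their own pace and stop on an object; the grip force is fixed at half the most. Time passes only in rows, so rows that do not move let the fingers close, or fill a call up. It gives the time, the measured TCP pose, the force, the opening and the grip force at its end, in the units of the state.
- read_state(): the state, without advancing time (a new reading comes with each control period).
- capture(name): name is "scene" or "side" or "wrist"; returns the picture (420x560x3 uint8, blue, green, red); there is no depth.
- camera_params(name): a dict with "K" (3x3 intrinsics, pixels), "k1" (the pictures are not rectified: a ray, as slopes to the right and down, at radius r is drawn at 1 + k1 r^2 times it, then the intrinsics apply), "view" (4x4, takes a point from world to camera coordinates). Camera axes: x right, y down, z forward; pixel columns grow to the right and rows downward; lengths in m; the calibration is good to about 2 mm. A picture is of the moment at which its call begins: read the wrist's pose just before it. camera_params takes no time and is no camera call; for the wrist camera it gives the pose at the moment of the call.
- sign_off(): hands the job in; it is judged then, once.
Trained networks look in the newest picture that a camera, given by its name, has taken for a name from the list of things; names that differ only in an ending like _2 or _b are one class to them, and where a whole thing is asked for, a point or a joint stands for the part that bears it (a point fixed in the world has none). Each returns a list of dicts, best first, with "score" (0 to 1); they miss things now and then, are a little off and sometimes report something else, mostly with a low value. They report only what shows in the picture. A call takes as long as a camera call. They do not tell look-alikes from the thing itself.
- cut_out(camera, label): "pixels" (420x560 bool, what is visible of it) and "bbox" ([left, top, width, height] in pixels, round what is visible of it).
- place_of(camera, label): "position" ([column, row] in pixels: a listed point, or the origin of a listed thing).
The state is a dict: "clock": time; "joints": joint angles; "qvel": joint speeds; "joint_efforts": joint torques, N m; "ee_pos": TCP position; "orientation": TCP orientation; "ft_force": force on the tool from outside, world axes, zero at the start; "ft_torque": the same for the moment, N m; "width": finger opening in m; "gripper_force": force on a finger pad.
Only numpy, scipy, OpenCV 4.12 (cv2) and the standard library are available. Lean on these libraries where they do the work, as an engineer would, in place of code of your own. Each camera call takes 0.05 s, during which the arm holds its last target. There are 200 camera calls.

## Task

Nest the two loose aluminium pots, one after the other and in either order, onto the pot clamped in the dark round carrier, so that all three stand as one upright stack with each pot fully home in the one below. A pot goes home only when its slots drop over the ribs inside the pot below, and the angle of the clamped pot is unknown, so turn it by feel until it drops. Leave the other loose things on the desk where they lie.

Things in the scene. Friction and masses are not known exactly. Their poses are not given: they have to be found in the camera images.
- nest_rim (a point): Centre of the mouth of the clamped pot (same as the loose ones), at its rim, 56 mm above the desk. x, y follow the carrier only: the pot is clamped at an arbitrary angle, so where its ribs stand is NOT given and must be felt or seen. The first pot's centre comes home 4 mm above this point, the second's 32 mm above; a pot still standing on the ribs is 12 mm too high.
- carrier_foot (a point): Centre of the underside of the fixed dark steel carrier that holds the clamped pot upright: disc 116 mm across, 8 mm high, a clamping ring 66 mm across up to 25 mm high, a black side screw reaching 55 mm out along +x, 16 mm up. z is up.
- pot_a_center (a point): Loose aluminium pot, upright, 48 mm high, about 0.11 kg. This point: its centre, 24 mm above its underside. Lower 20 mm: round foot 42 mm across, bottom edge bevelled to 38, with four open slots 8 mm wide at +x, +y, -x, -y. Upper 28 mm: octagonal collar, 56 mm over flats, which face the same four ways and half-way between. Grip it across flats.
- pot_b_center (a point): Second loose pot, like pot_a; its centre, 24 mm above its underside. Four ribs inside, at +x, +y, -x, -y, 4 mm wide, end 8 mm below the rim. A foot enters the pot below 8 mm at any angle (1.8 mm play all round), lands on the ribs, and drops 12 mm more once turned so that slots meet ribs (within 0.1 rad, alike every quarter turn).
- pot_a_rim (a point): Centre of pot_a's mouth, at the rim, 24 mm above its centre. The mouth is 51 mm wide, narrowing to 46 in 4 mm, so a foot up to about 4 mm off centre is led in. Only 28 mm of a nested pot show above the one below: grip with the fingertips no lower than the collar's lower edge (28 mm under this rim), or they strike the pot below.
- pot_b_rim (a point): Centre of pot_b's mouth, at the rim, 24 mm above its centre.
- gold_ring: Bystander, leave it: gold-coloured bearing cage ring, 31 mm across, 9 mm high. Origin: centre of its underside.
- steel_gauge: Bystander, leave it: steel setting ring with a knurled outside, 54 mm across, 18 mm high. Origin: centre of its underside.
- red_driver: Bystander, leave it: small screwdriver with a red handle, 143 mm long, 11 mm thick. Origin: centre of its underside.
- red_marker: Bystander, leave it: white pen with a red cap, 112 mm long, 17 mm thick. Origin: centre of its underside.
- pocket_calc: Bystander, leave it: dark desk calculator with grey and orange keys, 125 x 75 x 14 mm. Origin: centre of its underside.
- computer_mouse: Bystander, leave it: black computer mouse, 104 x 58 x 37 mm. Origin: centre of its underside.
There are look-alikes about, which are no part of the job. What is shaped like the part that bears pot_a_center but orange, purple or red is not meant.

How it is judged (in metres and radians):
At the end, for the whole second after the job is handed in: One loose pot is fully home in the clamped pot (centre 4 mm above nest_rim, within 3 mm in height and 4 mm sideways) and the other fully home in that one (centre 32 mm above nest_rim, within 3 mm in height and 7 mm sideways), both upright within 4 degrees (((horizontal distance between pot_a_center and nest_rim below 0.004 m and z of pot_a_center in the frame of nest_rim between 0.001 and 0.007 m and angle between each of pot_a_center, pot_b_center's own z axis and vertical below 0.07 rad and horizontal distance between pot_b_center and nest_rim below 0.007 m and z of pot_b_center in the frame of nest_rim between 0.029 and 0.035 m) or (horizontal distance between pot_b_center and nest_rim below 0.004 m and z of pot_b_center in the frame of nest_rim between 0.001 and 0.007 m and angle between each of pot_b_center, pot_a_center's own z axis and vertical below 0.07 rad and horizontal distance between pot_a_center and nest_rim below 0.007 m and z of pot_a_center in the frame of nest_rim between 0.029 and 0.035 m))); the robot touches nothing.
It fails at once if one of the six loose bystanders is pushed more than 30 mm from its place (distance of any of gold_ring, steel_gauge, red_driver, red_marker, pocket_calc, computer_mouse from where it was at the start of the episode above 0.03 m).
It also fails if it takes over 72 s, if anything falls off the work surface, if the arm or the gripper's body presses on something with over 40 N, if the wrist force passes 120 N, or if a joint passes its speed limit or range.

## Working session

There is one attempt and no reset: what is moved stays moved. The work goes in short steps, Python scripts to look and compute and a shell command to move; the robot and the scene stay as the last step left them, time stands still between calls to the robot, and variables do not carry over. Pictures are saved under pics/ and viewed, at most 10 in all, crops included, and the job is handed in when it is done.

```bash
mkdir -p pics
cat > h.py <<'E'
from workcell import *
import numpy as np, cv2
def ray(cam,px,P=None):
    P=P or camera_params(cam);K=np.array(P["K"]);V=np.array(P["view"])
    d=np.array([(px[0]-K[0,2])/K[0,0],(px[1]-K[1,2])/K[1,1]])
    u=d.copy()
    for _ in range(20):u=d/(1+P["k1"]*(u@u))
    R=V[:3,:3];return -R.T@V[:3,3],R.T@np.r_[u,1]
def at(cam,px,z,P=None):
    o,r=ray(cam,px,P);return o+r*(z-o[2])/r[2]
def look(cam,name=None):
    im=capture(cam)
    if name:cv2.imwrite("pics/"+name+".png",im)
    return im
Z=dict(nest_rim=.056,carrier_foot=0,pot_a_center=.024,pot_a_rim=.048,pot_b_rim=.048,gold_ring=0,steel_gauge=0,red_driver=0,red_marker=0,pocket_calc=0,computer_mouse=0)
E
python3 - <<'E'
from h import *
s=read_state();print(s)
for c in ["scene","side"]:
    look(c,c)
    for k in (Z if c=="scene" else ["nest_rim","pot_a_rim"]):
        for d in place_of(c,k)[:4]:
            print(c,k,round(d["score"],2),np.round(d["position"]),np.round(at(c,d["position"],Z[k]),3))
import workcell
print([n for n in dir(workcell) if 'graps' in n or 'grasp' in n], globals().get('grasp_offset'))
a=cv2.imread("pics/scene.png");b=cv2.imread("pics/side.png")
E
```

```text
{'clock': 0.0, 'joints': array([-2.46364234, 26.83518056, -0.66755796, 91.88069832,  0.34531032,
       61.38892605, -3.22816638]), 'qvel': array([-0.07464405, -0.06166277, -0.02188365, -0.10981571, -0.03728747,
       -0.10890016,  0.0371042 ]), 'joint_efforts': array([-3.39112758e-04, -5.20573139e+01, -1.31628491e-02, -2.43752271e+01,
       -5.67366311e-02,  1.73054746e-02,  1.50106093e-04]), 'ee_pos': array([ 6.49344790e-01, -5.39991840e-05,  1.81551345e-01]), 'orientation': array([[ 5.13914016e-05,  9.99998397e-01, -1.78995856e-03],
       [ 9.99999991e-01, -5.16189551e-05, -1.27081821e-04],
       [-1.27174013e-04, -1.78995201e-03, -9.99998390e-01]]), 'ft_force': array([0.09103668, 0.41866893, 0.10022504]), 'ft_torque': array([-0.05414297, -0.01665123,  0.0785983 ]), 'gripper_force': 0.0, 'width': 0.09194304198220321}
scene nest_rim 0.76 [277. 201.] [0.558 0.044 0.056]
scene carrier_foot 0.72 [273. 225.] [0.536 0.036 0.   ]
scene pot_a_center 0.83 [252. 251.] [ 0.388 -0.076  0.024]
scene pot_a_center 0.81 [302. 277.] [ 0.396 -0.227  0.024]
scene pot_a_center 0.77 [324. 232.] [ 
[... 342 characters left out ...]
 0.191 0.048]
scene gold_ring 0.42 [223. 249.] [0.373 0.014 0.   ]
scene steel_gauge 0.78 [353. 232.] [ 0.652 -0.13   0.   ]
scene red_driver 0.75 [417. 265.] [ 0.63  -0.326  0.   ]
scene red_marker 0.66 [371. 307.] [ 0.445 -0.359  0.   ]
scene red_marker 0.21 [188. 199.] [0.47  0.343 0.   ]
scene pocket_calc 0.88 [186. 200.] [0.463 0.341 0.   ]
scene computer_mouse 0.68 [268. 182.] [0.724 0.29  0.   ]
side nest_rim 0.84 [275. 228.] [0.536 0.015 0.056]
side pot_a_rim 0.98 [264. 274.] [ 0.482 -0.188  0.048]
side pot_a_rim 0.92 [297. 256.] [ 0.564 -0.123  0.048]
side pot_a_rim 0.85 [224. 284.] [ 0.398 -0.217  0.048]
side pot_a_rim 0.73 [217. 253.] [ 0.388 -0.086  0.048]
['grasp_offset'] 0.0187
```

View pics/scene.png

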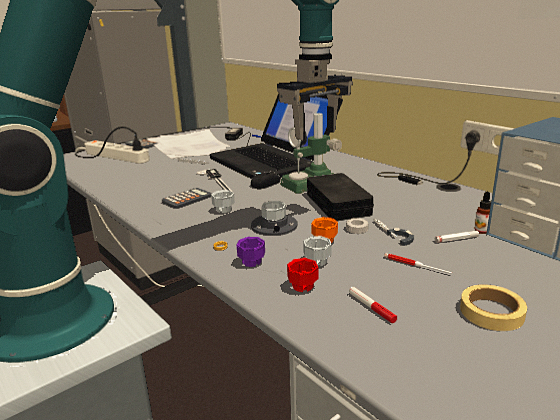

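View pics/side.png

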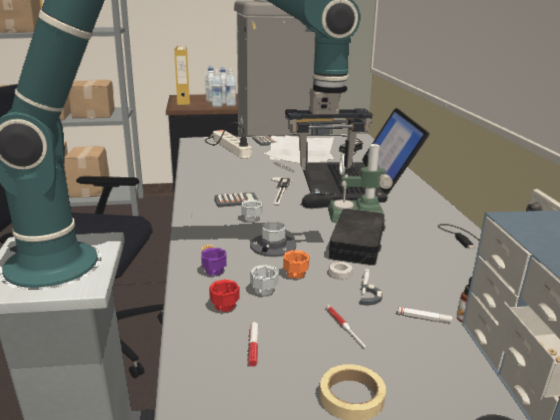

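The scene view shows the two aluminium pots at about (317,248) and (222,200), and the carrier pot at (273,212). The orange, purple and red pots are look-alikes. The side view agrees, with the pots at (264,280) and (252,211) and the carrier at (274,235).

```bash
python3 -m crank '[[[100,-0.038,-0.035,0,0],[100,-0.038,-0.035,0,0],[100,-0.038,-0.035,0,0],[100,-0.038,-0.035,0,0],[100,-0.038,-0.035,0,0],[100,-0.038,-0.035,0,0],[100,-0.038,-0.035,0,0],[100,-0.038,-0.035,0,0]]]'
python3 - <<'E'
from h import *
s=read_state();print(s["ee_pos"],s["clock"])
P=camera_params("wrist");look("wrist","w1")
print(np.round(ray("wrist",(280,210),P),3))
for k in ["pot_a_rim","pot_a_center"]:
    for d in place_of("wrist",k): print(k,round(d["score"],2),d["position"],np.round(at("wrist",d["position"],Z[k],P),4))
E
```

```text
clock: 1.42
ee_pos: [0.4809, -0.1834, 0.1827]
orientation: [[-0.0, 1.0, 0.001], [1.0, 0.0, -0.0], [-0.0, 0.001, -1.0]]
ft_force: [-0.3, -0.7, -1.5]
width: 0.0918
gripper_force: 0.0
[ 0.48094538 -0.18340116  0.18273493] 1.4167
[[ 0.48  -0.107  0.385]
 [-0.001 -0.277 -0.961]]
pot_a_rim 0.88 [205.8, 227.4] [ 0.3976 -0.2243  0.048 ]
pot_a_rim 0.85 [177.3, 86.3] [ 0.3792 -0.0789  0.048 ]
pot_a_rim 0.8 [364.5, 126.6] [ 0.5646 -0.1168  0.048 ]
pot_a_rim 0.79 [285.1, 185.0] [ 0.4847 -0.1768  0.048 ]
pot_a_center 0.8 [359.3, 126.9] [ 0.565  -0.1178  0.024 ]
pot_a_center 0.58 [284.1, 177.2] [ 0.4839 -0.1727  0.024 ]
pot_a_center 0.58 [210.2, 223.0] [ 0.3973 -0.2272  0.024 ]
```

View pics/w1.png

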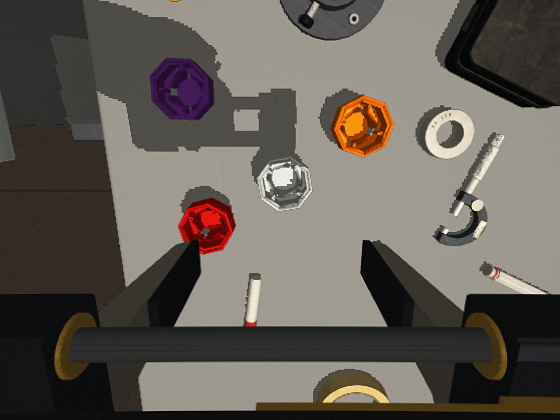

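The aluminium pot is at (285,184), between the orange pot at (362,126) and the red one at (207,226). Part of the carrier shows at the top, near (330,10). Next I'll measure the octagon's angle from the mask.

```bash
cat >> h.py <<'E'
def octa(cam,label,near,z,P,name=None):
    best=None
    for d in cut_out(cam,label):
        m=d["pixels"].astype(np.uint8);c=max(cv2.findContours(m,0,1)[0],key=len)[:,0,:]
        w=np.array([at(cam,p,z,P)[:2] for p in cv2.convexHull(c)[:,0,:].astype(float)])
        full=[]
        for a,b in zip(w,np.roll(w,-1,0)): full+=list(a+(b-a)*np.linspace(0,1,20)[:-1,None])
        full=np.array(full);(cx,cy),r=cv2.minEnclosingCircle(w.astype(np.float32))
        cc=np.array([cx,cy])
        if np.hypot(*(cc-near))>.04: continue
        # octagon fit: flat direction t minimises spread of support radii
        best_t=min(np.arange(0,45,.5),key=lambda t:sum(np.ptp(full@[np.cos(np.radians(t+45*i)),np.sin(np.radians(t+45*i))]) for i in range(4)))
        ws=[np.ptp(full@[np.cos(np.radians(best_t+45*i)),np.sin(np.radians(best_t+45*i))]) for i in range(4)]
        mid=[(full@u).max()/2+(full@u).min()/2 for u in [np.array([np.cos(np.radians(best_t+45*i)),np.sin(np.radians(best_t+45*i))]) for i in range(4)]]
        U=np.array([[np.cos(np.radians(best_t+45*i)),np.sin(np.radians(best_t+45*i))] for i in range(4)])
        ctr=np.linalg.lstsq(U,np.array(mid),rcond=None)[0]
        print(label,round(d["score"],2),"centre",np.round(ctr,4),"flat deg",best_t,"widths",np.round(ws,4))
E
python3 - <<'E'
from h import *
P=camera_params("wrist");look("wrist")
octa("wrist","pot_a_rim",np.array([.484,-.176]),.048,P)
im=cv2.imread("pics/w1.png")
cv2.imwrite("pics/w1c.png",cv2.resize(im[140:230,235:335],None,fx=6,fy=6,interpolation=cv2.INTER_CUBIC))
E
```

```text
pot_a_rim 0.97 centre [ 0.4842 -0.1749] flat deg 9.5 widths [0.0568 0.058  0.0598 0.057 ]
```

View pics/w1c.png

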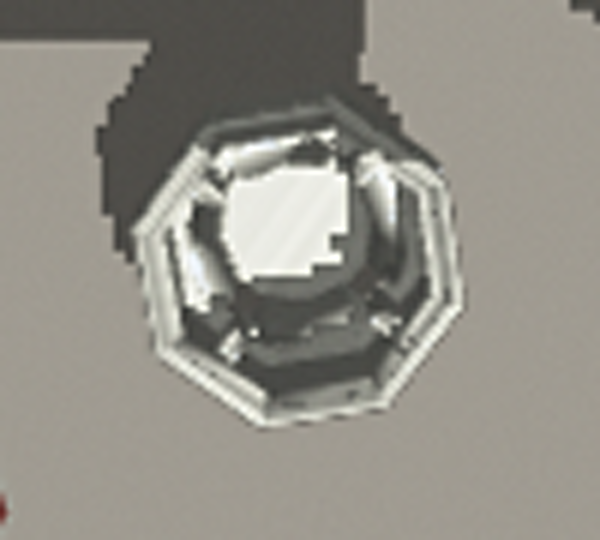

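The octagon's edges are clear, with the right flat tilted about 9° and the ribs on the diagonals at about 52° mod 90. I'll grip at 9.5°.

```bash
python3 -m crank '[[[100,0.0125,0.006,0,-0.05],[100,0,0,0,-0.056],[100,0,0,0.053,0],[100,0,0,0.053,0],[100,0,0,0.053,0],[100,0,0,0.053,0],[100,0,0,0.052,0],[100,0,0,0,0]]]'
python3 -m crank '[[[40,0,0,0,0],[40,0,0,0,0],[40,0,0,0,0],[40,0,0,0,0],[40,0,0,0,0],[40,0,0,0,0],[40,0,0,0,0],[40,0,0,0,0]]]'
```

```text
clock: 2.33
ee_pos: [0.4822, -0.1719, 0.0187]
orientation: [[-0.168, 0.986, -0.01], [0.986, 0.169, 0.004], [0.005, -0.009, -1.0]]
ft_force: [-0.8, 0.4, 0.4]
width: 0.0917
gripper_force: 0.0
clock: 3.0
ee_pos: [0.4858, -0.175, 0.0245]
orientation: [[-0.166, 0.986, 0.001], [0.986, 0.166, -0.0], [-0.0, 0.001, -1.0]]
ft_force: [-0.2, 0.1, 0.0]
width: 0.0403
gripper_force: 0.0
```

Run:
```python
from h import *
P=camera_params("wrist");look("wrist","w2");s=read_state();print(s["width"],s["gripper_force"])
```

```text
0.03788885727137829 0.0
```

View pics/w2.png

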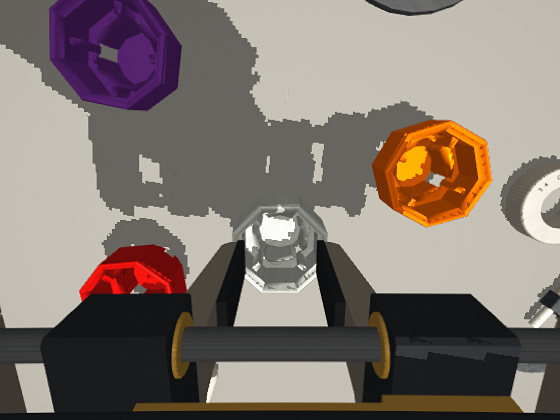

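The pot's mouth is at about (280,235), with its far half beyond the closed fingertips. The fingers shut in front of it (towards -y) or slipped off it. I'll measure where it is now.

Run:
```python
from h import *
P=camera_params("wrist")
s=read_state();print(s["ee_pos"])
V=np.array(P["view"]);K=np.array(P["K"])
def proj(p):
    q=V[:3,:3]@p+V[:3,3];u=q[:2]/q[2];u=u*(1+P["k1"]*(u@u));return K[:2,:2]@u+K[:2,2]
R=s["orientation"];print("tcp px",proj(s["ee_pos"]),"grasp px",proj(s["ee_pos"]-.0187*R[:,2]), "tip", proj(s["ee_pos"]+.02*R[:,1]),proj(s["ee_pos"]-.02*R[:,1]))
for p in [(280,205),(280,292),(235,237),(326,237),(280,245)]: print(p,np.round(at("wrist",p,.048,P),4))
look("wrist")
for k in ["pot_a_rim","pot_a_center"]:
    for d in place_of("wrist",k): print(k,round(d["score"],2),d["position"],np.round(at("wrist",d["position"],Z[k],P),4))
octa("wrist","pot_a_rim",np.array([.484,-.17]),.048,P)
for k in ["pot_a_rim"]:
    look("scene")
    for d in place_of("scene",k): print(k,round(d["score"],2),d["position"],np.round(at("scene",d["position"],Z[k]),4))
```

```text
[ 0.48569268 -0.17501289  0.02433452]
tcp px [282.31749094 236.10220001] grasp px [282.47223921 246.95447056] tip [312.31930057 236.11773   ] [252.32291798 236.0962842 ]
(280, 205) [ 0.4796 -0.1477  0.048 ]
(280, 292) [ 0.4888 -0.2028  0.048 ]
(235, 237) [ 0.4567 -0.1714  0.048 ]
(326, 237) [ 0.5095 -0.1625  0.048 ]
(280, 245) [ 0.4837 -0.172   0.048 ]
pot_a_rim 0.97 [127.0, 303.1] [ 0.3961 -0.2259  0.048 ]
pot_a_rim 0.94 [283.4, 252.9] [ 0.4865 -0.1767  0.048 ]
pot_a_rim 0.91 [104.5, 46.5] [ 0.3797 -0.0814  0.048 ]
pot_a_rim 0.7 [439.0, 178.0] [ 0.5643 -0.1177  0.048 ]
pot_a_center 0.97 [145.5, 286.0] [ 0.398  -0.2273  0.024 ]
pot_a_center 0.95 [421.0, 169.3] [ 0.5641 -0.1166  0.024 ]
pot_a_center 0.88 [126.9, 58.9] [ 0.3799 -0.0833  0.024 ]
pot_a_center 0.77 [280.4, 237.1] [ 0.4846 -0.176   0.024 ]
pot_a_rim 0.62 centre [ 0.4837 -0.1729] flat deg 9.5 widths [0.0555 0.059  0.0617 0.0591]
pot_a_rim 0.91 [300.0, 263.8] [ 0.3991 -0.219   0.048 ]
pot_a_rim 0.8 [314.5, 242.2] [ 0.4816 -0.1729  0.048 ]
pot_a_rim 0.64 [323.1, 220.0] [ 0.5729 -0.106   0.048 ]
pot_a_rim 0.6 [248.1, 243.9] [ 0.3758 -0.0832  0.048 ]
```

Run:
```python
from h import *
a=look("side")[220:320,200:320];b=look("scene")[190:290,250:370]
cv2.imwrite("pics/c3.png",cv2.resize(np.hstack([a,b]),None,fx=3.3,fy=3.3,interpolation=cv2.INTER_CUBIC))
s=read_state();print(s["width"],s["gripper_force"],s["ft_force"])
```

```text
0.0366975458907545 0.0 [0.30390648 1.32076713 0.83790007]
```

View pics/c3.png

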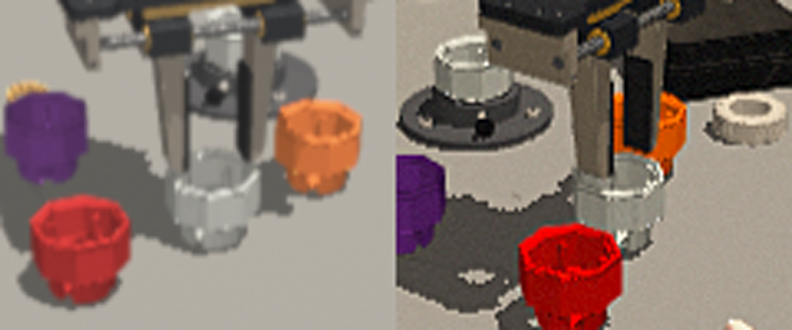

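The closed fingertips sit over the pot's mouth at rim level, well above where the reported TCP (z = 0.024) would put them. So the real tips are higher than I assumed. I'll rise, open, measure the tip height from a wrist image, and then descend further in steps.

```bash
python3 -m crank '[[[40,0,0,-0.03,0],[40,0,0,-0.03,0],[40,0,0,-0.03,0],[60,0,0,0,0],[100,0,0,0,0],[100,0,0,0,0],[100,0,0,0,0],[100,0,0,0,0]]]'
python3 - <<'E'
from h import *
im1=cv2.imread("pics/w1.png");im2=cv2.imread("pics/w2.png")
from workcell import *
s=read_state();print(s["width"],s["ft_force"])
for im in (im1,im2):
    c=im[225:345,150:420];print(c.shape)
cv2.imwrite("pics/c4.png",cv2.resize(np.vstack([im1[225:325,150:420],im2[225:325,150:420]]),None,fx=2.9,fy=2.9,interpolation=cv2.INTER_NEAREST))
E
```

```text
clock: 4.12
ee_pos: [0.4849, -0.1747, 0.0771]
orientation: [[-0.166, 0.986, -0.002], [0.986, 0.166, 0.0], [0.001, -0.002, -1.0]]
ft_force: [-0.1, -0.1, -0.2]
width: 0.0682
gripper_force: 0.0
0.06816024839094437 [-0.08298391 -0.08156085 -0.20371255]
(120, 270, 3)
(120, 270, 3)
```

View pics/c4.png

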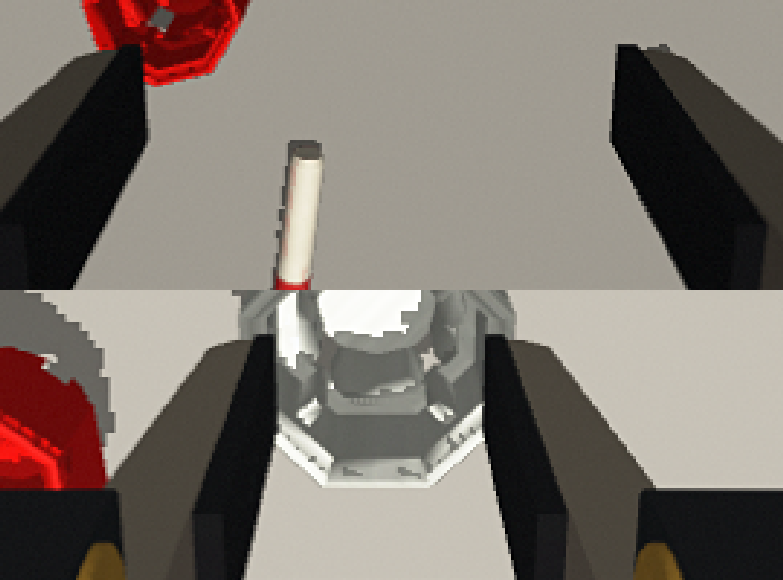

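The pad ends measure about 1670 px/m, against 1500 at the reported TCP depth. The visible tips are therefore 20–30 mm behind the TCP, which matches closing just above the rim. I'll descend to TCP z ≈ 0.006.

```bash
python3 -m crank '[[[100,0,0,0,0],[100,0,0,0,0],[100,0,0,0.03,0],[100,0,0,0.03,0],[100,0,0,0.03,0],[100,0,0,0.018,0],[100,0,0,0.01,0],[100,0,0,0,0]]]'
python3 -m crank '[[[40,0,0,0,0],[40,0,0,0,0],[40,0,0,0,0],[40,0,0,0,0],[40,0,0,0,0],[40,0,0,0,0],[40,0,0,0,0],[40,0,0,0,0]]]'
```

```text
clock: 4.78
ee_pos: [0.4847, -0.1746, 0.0061]
orientation: [[-0.166, 0.986, -0.002], [0.986, 0.166, 0.001], [0.001, -0.002, -1.0]]
ft_force: [-0.4, 0.0, 0.6]
width: 0.0917
gripper_force: 0.0
clock: 5.45
ee_pos: [0.4859, -0.175, 0.0077]
orientation: [[-0.166, 0.986, 0.001], [0.986, 0.166, -0.0], [-0.0, 0.001, -1.0]]
ft_force: [-0.8, 0.7, 3.8]
width: 0.0555
gripper_force: 30.0
```

Gripped: width 55.5 mm at 30 N. I'll lift it and move towards the nest for a close look.

```bash
python3 -m crank '[[[40,0,0,-0.04,0],[40,0,0,-0.055,0],[40,0,0,-0.055,0],[40,0,0,-0.055,0],[40,0.042,0.028,0,0],[40,0.042,0.028,0,0],[40,0.042,0.028,0,0],[40,0.042,0.028,0,0]]]'
python3 - <<'E'
from h import *
P=camera_params("wrist");look("wrist","w5");s=read_state();print(s["ee_pos"],s["width"],s["ft_force"])
for k in ["nest_rim","carrier_foot","pot_a_rim"]:
    for d in place_of("wrist",k): print(k,round(d["score"],2),d["position"],np.round(at("wrist",d["position"],Z[k],P),4))
octa("wrist","pot_a_rim",np.array([.54,.03]),.056,P)
E
```

```text
clock: 6.12
ee_pos: [0.5353, -0.0633, 0.1304]
orientation: [[-0.165, 0.986, 0.0], [0.986, 0.165, -0.0], [-0.0, 0.0, -1.0]]
ft_force: [-0.3, -0.5, -0.8]
width: 0.0553
gripper_force: 30.0
[ 0.53802171 -0.05573053  0.13044861] 0.055131967767840705 [ 2.12785538  5.4389047  -1.70375592]
nest_rim 0.83 [297.1, 95.8] [0.5321 0.0302 0.056 ]
carrier_foot 0.7 [312.1, 401.6] [ 0.6192 -0.327  -0.    ]
pot_a_rim 0.73 [281.5, 263.0] [ 0.5448 -0.1212  0.048 ]
pot_a_rim 0.71 [106.8, 197.2] [ 0.3786 -0.0831  0.048 ]
pot_a_rim 0.48 [301.8, 263.5] [ 0.5641 -0.1185  0.048 ]
```

View pics/w5.png

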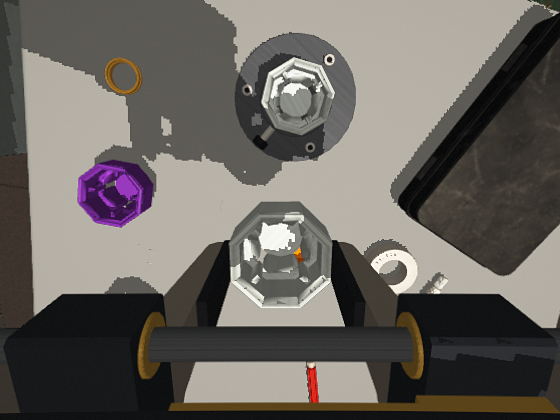

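The nest pot's mouth is at (298,97) inside the carrier disc (centre 295,97), and the held pot is upright at (281,250). I'll re-measure now the arm has settled and compare the rib angles in an enlarged crop.

Run:
```python
from h import *
P=camera_params("wrist");im=look("wrist");s=read_state();print(s["ee_pos"],s["orientation"][:2,0])
for d in place_of("wrist","nest_rim"): print(round(d["score"],2),d["position"],np.round(at("wrist",d["position"],.056,P),4))
octa("wrist","nest_rim",np.array([.53,.03]),.056,P)
# white-ish mask hull fit of nest + rectified (world-aligned) view at rim plane
px=np.array([[270,70],[330,70],[330,130],[270,130]],float)
w=np.array([at("wrist",p,.056,P)[:2] for p in px])
c=np.array([.532,.030]);h=.04
dst=np.float32([[(q[0]-c[0]+h)/(2*h)*380,(h-(q[1]-c[1]))/(2*h)*380] for q in w])
M=cv2.getPerspectiveTransform(px.astype(np.float32),dst)
A=cv2.warpPerspective(im,M,(380,380),flags=cv2.INTER_CUBIC)
cv2.circle(A,(190,190),3,(0,0,255),-1)
B=cv2.resize(im[190:320,215:345],(380,380),interpolation=cv2.INTER_CUBIC)
cv2.imwrite("pics/c6.png",np.hstack([A,B]))
```

```text
[ 0.53443277 -0.06572134  0.12993172] [-0.16405285  0.98645141]
0.61 [299.5, 94.5] [0.5328 0.0296 0.056 ]
nest_rim 0.59 centre [0.5308 0.0263] flat deg 9.5 widths [0.0972 0.0976 0.0973 0.0978]
```

View pics/c6.png

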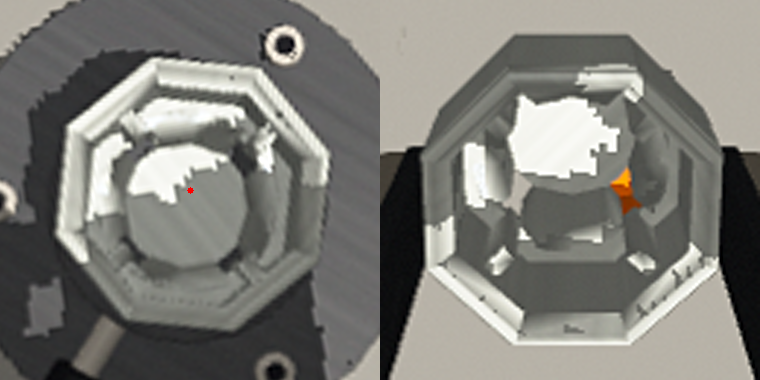

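The nest octagon's flats lie at about -5°, with its ribs at about 40° mod 90. The held pot's ribs are at 54.5°. It therefore needs about -14.3° of turn, which is +0.159 about tool z. I'll check how the pot is centred in the grip.

Run:
```python
from h import *
P=camera_params("wrist");s=read_state();t=s["ee_pos"];R=s["orientation"]
print(t)
for p in [(280.7,256),(280.7,259)]:
    q=at("wrist",p,t[2]+.0403,P);print(q,"offset in tool",R.T@(q-t))
print("rim pts near",R.T@(at("wrist",(280.7,306.3),t[2]+.0403,P)-t))
d=np.array([.5325,.0297,t[2]])-t;print("to nest tool m",R.T@d,"units",R.T@d/.6)
```

```text
[ 0.53455211 -0.06599161  0.13010537]
[ 0.53292686 -0.06247927  0.17040537] offset in tool [ 0.00371172 -0.001057   -0.04030104]
[ 0.53321689 -0.06422772  0.17040537] offset in tool [ 0.00193938 -0.00105631 -0.04030021]
rim pts near [-0.02729101 -0.00104507 -0.04028657]
to nest tool m [ 9.47427957e-02  1.35976181e-02 -5.33522144e-05] units [ 1.57904659e-01  2.26626968e-02 -8.89203573e-05]
```

```bash
python3 -m crank '[[[40,0.039,0.006,0,0],[40,0.039,0.006,0,0],[40,0.039,0.006,0,0],[40,0.039,0.006,0,0],[40,0,0,0,0.053],[40,0,0,0,0.053],[40,0,0,0,0.053],[40,0,0,0,0]]]'
python3 -m crank '[[[40,0,0,0.03,0],[40,0,0,0.03,0],[40,0,0,0.03,0],[40,0,0,0.015,0],[40,0,0,0.005,0],[40,0,0,0,0],[40,0,0,0,0],[40,0,0,0,0]]]'
```

```text
clock: 7.18
ee_pos: [0.5337, 0.0292, 0.1303]
orientation: [[0.087, 0.996, -0.0], [0.996, -0.087, -0.001], [-0.001, 0.0, -1.0]]
ft_force: [-0.2, -0.2, -1.0]
width: 0.0553
gripper_force: 30.0
clock: 7.85
ee_pos: [0.5347, 0.0303, 0.0653]
orientation: [[0.083, 0.997, 0.002], [0.997, -0.083, 0.0], [0.0, 0.002, -1.0]]
ft_force: [0.7, -0.4, -1.3]
width: 0.0556
gripper_force: 30.0
```

```bash
python3 -m crank '[[[40,0,-0.003,0,0],[40,0,0,0.006,0],[40,0,0,0.006,0],[40,0,0,0.006,0],[40,0,0,0.006,0],[40,0,0,0.006,0],[40,0,0,0.003,0],[40,0,0,0,0]]]'
```

```text
clock: 8.52
ee_pos: [0.5322, 0.0304, 0.044]
orientation: [[0.083, 0.997, -0.0], [0.997, -0.083, -0.0], [-0.0, -0.0, -1.0]]
ft_force: [1.0, 0.2, -1.2]
width: 0.0557
gripper_force: 30.0
```

It reached z = 0.044 with no resistance, so it looks home. I'll press lightly to confirm.

```bash
python3 -m crank '[[[40,0,0,0.002,0],[40,0,0,0.002,0],[40,0,0,0.002,0],[40,0,0,0,0],[40,0,0,0,0],[40,0,0,0,0],[40,0,0,0,0],[40,0,0,0,0]]]'
```

```text
clock: 9.18
ee_pos: [0.5323, 0.0304, 0.0435]
orientation: [[0.083, 0.997, 0.0], [0.997, -0.083, 0.0], [0.0, 0.0, -1.0]]
ft_force: [-7.2, -1.6, 21.2]
width: 0.0558
gripper_force: 30.0
```

Solid stop at 0.0435 with 21 N, so the first pot is home. Release it, rise, and go to the second pot.

```bash
python3 -m crank '[[[100,0,0,-0.005,0],[100,0,0,0,0],[100,0,0,0,0],[100,0,0,0,0],[100,0,0,-0.03,0],[100,0,0,-0.05,0],[100,0,0,-0.05,0],[100,0,0,-0.05,0]]]'
python3 -m crank '[[[100,0.052,-0.018,0,0],[100,0.052,-0.018,0,0],[100,0.052,-0.018,0,0],[100,0.052,-0.018,0,0],[100,0.052,-0.018,0,0],[100,0,0,0,0],[100,0,0,0,0],[100,0,0,0,0]]]'
python3 - <<'E'
from h import *
P=camera_params("wrist");im=look("wrist","w7");s=read_state();t=s["ee_pos"];R=s["orientation"];print(t)
for k in ["pot_b_rim","nest_rim"]:
    for d in place_of("wrist",k): 
        q=at("wrist",d["position"],Z[k],P);print(k,round(d["score"],2),np.round(d["position"]),np.round(q,4),"tool units",np.round(R.T@(q-t)/.6,4))
octa("wrist","pot_b_rim",np.array([.49,.19]),.048,P)
E
```

```text
clock: 9.85
ee_pos: [0.5313, 0.0304, 0.1523]
orientation: [[0.083, 0.997, -0.002], [0.997, -0.083, -0.0], [-0.0, -0.002, -1.0]]
ft_force: [0.7, 0.4, 0.6]
width: 0.0919
gripper_force: 0.0
clock: 10.52
ee_pos: [0.4912, 0.1896, 0.1514]
orientation: [[0.084, 0.997, -0.001], [0.997, -0.084, -0.001], [-0.001, -0.001, -1.0]]
ft_force: [0.4, -0.0, 0.1]
width: 0.0919
gripper_force: 0.0
[0.49150819 0.18887887 0.15148431]
pot_b_rim 0.79 [283. 187.] [0.4934 0.2001 0.048 ] tool units [0.019  0.0017 0.1725]
pot_b_rim 0.92 centre [0.4959 0.2007] flat deg 31.5 widths [0.0575 0.0597 0.0596 0.0563]
```

View pics/w7.png

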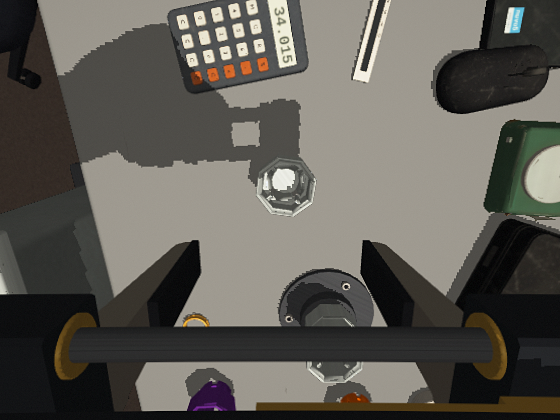

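The second pot is at (286,186), with the calculator, mouse and stand clear of the fingers. Its flats are at about -13.5°, so I'll turn +0.097 and grip. I've used all ten pictures, so the rib phase (two options) will be found by feel.

```bash
python3 -m crank '[[[100,0.0195,0.0035,0,0.05],[100,0,0,0,0.047],[100,0,0,0.05,0],[100,0,0,0.05,0],[100,0,0,0.05,0],[100,0,0,0.05,0],[100,0,0,0.025,0],[100,0,0,0.007,0]]]'
python3 -m crank '[[[100,0,0,0.007,0],[100,0,0,0,0],[40,0,0,0,0],[40,0,0,0,0],[40,0,0,0,0],[40,0,0,0,0],[40,0,0,0,0],[40,0,0,0,0]]]'
python3 -m crank '[[[40,0,0,0,0],[40,0,0,-0.04,0],[40,0,0,-0.055,0],[40,0,0,-0.055,0],[40,0,0,-0.055,0],[40,0,0,0,0],[40,0,0,0,0],[40,0,0,0,0]]]'
```

```text
clock: 11.38
ee_pos: [0.4925, 0.1999, 0.0098]
orientation: [[0.235, 0.972, -0.005], [0.972, -0.235, -0.003], [-0.004, -0.004, -1.0]]
ft_force: [-0.6, 0.5, -0.0]
width: 0.0918
gripper_force: 0.0
clock: 12.05
ee_pos: [0.4951, 0.202, 0.0091]
orientation: [[0.234, 0.972, 0.002], [0.972, -0.234, 0.0], [0.001, 0.002, -1.0]]
ft_force: [1.0, -0.0, 2.4]
width: 0.0558
gripper_force: 30.0
clock: 12.72
ee_pos: [0.4933, 0.2015, 0.1306]
orientation: [[0.233, 0.972, -0.002], [0.972, -0.233, -0.001], [-0.001, -0.001, -1.0]]
ft_force: [0.0, 0.4, -2.1]
width: 0.0555
gripper_force: 30.0
```

```bash
python3 -m crank '[[[40,-0.0524,0.026,0,0],[40,-0.0524,0.026,0,0],[40,-0.0524,0.026,0,0],[40,-0.0524,0.026,0,0],[40,-0.0524,0.026,0,0],[40,0,0,0,-0.05],[40,0,0,0,-0.047],[40,0,0,0,0]]]'
python3 -m crank '[[[40,0,0,0.02,0],[40,0,0,0.02,0],[40,0,0,0.01,0],[40,0,0,0,0],[40,0,0,0,0],[40,0,0,0,0],[40,0,0,0,0],[40,0,0,0,0]]]'
```

```text
clock: 13.38
ee_pos: [0.5318, 0.0299, 0.1292]
orientation: [[0.083, 0.997, -0.004], [0.997, -0.083, -0.0], [-0.001, -0.004, -1.0]]
ft_force: [-0.1, 0.4, -1.6]
width: 0.0556
gripper_force: 30.0
clock: 14.05
ee_pos: [0.5338, 0.0309, 0.102]
orientation: [[0.083, 0.997, 0.001], [0.997, -0.083, 0.0], [0.0, 0.001, -1.0]]
ft_force: [-0.1, -0.0, -1.2]
width: 0.0556
gripper_force: 30.0
```

Correct x by -1.5 mm and lower gently to rib level, TCP ≈ 0.083.

```bash
python3 -m crank '[[[40,0,-0.0025,0,0],[40,0,0,0.006,0],[40,0,0,0.006,0],[40,0,0,0.006,0],[40,0,0,0.006,0],[40,0,0,0.006,0],[40,0,0,0.003,0],[40,0,0,0,0]]]'
```

```text
clock: 14.72
ee_pos: [0.5315, 0.0309, 0.081]
orientation: [[0.083, 0.997, -0.001], [0.997, -0.083, -0.0], [-0.0, -0.001, -1.0]]
ft_force: [-0.2, 0.6, -2.3]
width: 0.055
gripper_force: 30.0
```

It's already past the rib level with no force, so the slots line up. Continue down and press lightly.

```bash
python3 -m crank '[[[40,0,0,0.005,0],[40,0,0,0.005,0],[40,0,0,0.004,0],[40,0,0,0.002,0],[40,0,0,0.002,0],[40,0,0,0,0],[40,0,0,0,0],[40,0,0,0,0]]]'
```

```text
clock: 15.38
ee_pos: [0.5321, 0.031, 0.0728]
orientation: [[0.083, 0.997, 0.0], [0.997, -0.083, -0.0], [0.0, 0.0, -1.0]]
ft_force: [-5.0, -1.0, 15.9]
width: 0.0556
gripper_force: 30.0
```

Solid stop at 0.0728 (0.073 expected), so it's home. Release, rise, and check with the cameras by numbers.

```bash
python3 -m crank '[[[100,0,0,-0.004,0],[100,0,0,0,0],[100,0,0,0,0],[100,0,0,0,0],[100,0,0,-0.02,0],[100,0,0,-0.05,0],[100,0,0,-0.05,0],[100,0,0,-0.05,0]]]'
python3 -m crank '[[[100,-0.05,0,-0.01,0],[100,-0.05,0,0,0],[100,-0.03,0,0,0],[100,0,0,0,0],[100,0,0,0,0],[100,0,0,0,0],[100,0,0,0,0],[100,0,0,0,0]]]'
python3 - <<'E'
from h import *
from scipy.optimize import least_squares
for c in ["scene","side","wrist"]:
    P=camera_params(c);look(c)
    for d in place_of(c,"pot_b_rim"):
        q=at(c,d["position"],.112,P)
        if np.hypot(q[0]-.532,q[1]-.03)<.04: print(c,round(d["score"],2),np.round(d["position"]),"at z=.112",np.round(q,4))
    for d in cut_out(c,"pot_b_rim"): print(c,d["bbox"],round(d["score"],2))
E
```

```text
clock: 16.05
ee_pos: [0.5314, 0.0309, 0.1758]
orientation: [[0.083, 0.997, -0.002], [0.997, -0.083, -0.0], [-0.0, -0.002, -1.0]]
ft_force: [1.2, -0.1, -0.3]
width: 0.0921
gripper_force: 0.0
clock: 16.72
ee_pos: [0.5255, -0.0454, 0.181]
orientation: [[0.081, 0.997, -0.0], [0.997, -0.081, 0.0], [0.0, -0.0, -1.0]]
ft_force: [-0.1, 0.5, 1.4]
width: 0.0922
gripper_force: 0.0
scene 0.8 [273. 185.] at z=.112 [0.5295 0.0197 0.112 ]
scene [341.2, 215.0, 27.1, 20.1] 0.69
scene [258.6, 180.4, 25.8, 19.9] 0.58
side 0.78 [270. 206.] at z=.112 [0.5225 0.0223 0.112 ]
side [259.2, 201.1, 25.0, 20.7] 0.78
wrist 0.55 [280. 117.] at z=.112 [0.5299 0.0293 0.112 ]
wrist [242.9, 79.3, 71.7, 73.8] 0.79
wrist [231.4, 59.7, 101.7, 109.4] 0.47
```

The wrist view puts the top rim at the expected height, within 3 mm of the nest centre. The feel readings agree, so I'm handing in.

```bash
python3 -c "
from workcell import *
print(sign_off())"
```

```text
the job is handed in; nothing more can be done
None
```

Both pots are nested on the clamped pot and the job is handed in at about 17 s of the 72 s. Each came to a firm stop within 1 mm of its fully-home height, the top rim was seen within about 3 mm of the nest centre, and no bystander was touched as far as I could tell; the verdict itself was not shown.

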